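Cross-order pass on the grinder's burr cover

TASK

One wing bolt of the coffee grinder's burr cover has had its first pass: its wing points at the centre of the cover. With the orange T wrench give the other three the same, in cross order: first the bolt opposite the finished one, then the two at the sides (either first), each turned clockwise only until its wing points at the centre, on the black lines, and no further. Touch the burr head with the wrench alone, and at the end stand the wrench upright on the counter.

Things in the scene. Friction and masses are not known exactly. Their poses are not given: they have to be found in the camera images.
- burr_head: Round aluminium grinder burr head, 180 mm across, fixed. Origin on its axis at counter level, z up. Flat cover 80 mm above the counter with a dark hub (62 across, 6 high). Four brass wing bolts 60 mm from the axis: at +x the finished one (does not turn), -x opposite, +y left, -y right. A black spout, 47 mm high, reaches 114 mm from the axis between the +x and +y bolts.
- wing_wrench: Steel T wrench, 0.28 kg, 102 mm tall, standing loose. Origin: centre of underside, z up. Orange bar along y, 84 x 16 x 16 mm, centre 94 mm up; 14 mm shaft. Head 36 x 36, 34 high; slot along y, 10 wide, 20 deep, open below and at the ends, fits over a wing with the underside 4.5 to 7 mm above the cover. Play: the wing lags the wrench by about 9 degrees.
- bolt_opposite (a joint): Brass wing bolt at -x of the burr head. rad: 0 = wing points at the cover's centre; negative = loose (starts -1.2 to -0.85); grows clockwise seen from above; stops at -1.3 and 0.9. Stays where left, drag 0.08 N m. Each bolt: washer 18 mm across, 4 high; above it one flat upright wing 32 long, 5 thick, up to 13 mm above the cover, then a ridge 28 x 3, up to 17.
- bolt_left (a joint): Brass wing bolt at +y of the burr head. rad: 0 = wing points at the cover's centre; negative = loose (starts -1.2 to -0.85); grows clockwise seen from above; stops at -1.3 and 0.9. Stays where left, drag 0.08 N m. Same shape as bolt_opposite.
- bolt_right (a joint): Brass wing bolt at -y of the burr head. rad: 0 = wing points at the cover's centre; negative = loose (starts -1.2 to -0.85); grows clockwise seen from above; stops at -1.3 and 0.9. Stays where left, drag 0.08 N m. Same shape as bolt_opposite.
There are look-alikes about, which are no part of the job. What is shaped like the wing_wrench but purple is not meant.

How it is judged (in metres and radians):
On the way, in this order (a step that is already met when the one before it is completed fails the run):
1. the opposite bolt is brought to its mark while both side bolts are still loose (value of joint bolt_opposite between -0.35 and 0.35 rad and value of joint each of bolt_left, bolt_right below -0.7 rad), for 0.2 s.
2. both side bolts are brought to their marks as well (value of joint bolt_opposite between -0.35 and 0.35 rad and value of joint bolt_left between -0.35 and 0.35 rad and value of joint bolt_right between -0.35 and 0.35 rad), for 0.2 s.
At the end, for the whole second after the job is handed in: The wings of all three bolts point at the centre of the cover within 20 degrees (0.35 rad), and the wrench stands on the counter, released, at rest and upright within about 10 degrees, its underside within 15 mm of the counter (all of step 2 and angle between wing_wrench's own z axis and vertical below 0.17 rad and height (world z) of wing_wrench below 0.015 m and linear speed of wing_wrench below 0.02 m/s); the robot touches nothing.
It fails at once if a bolt is turned more than 20 degrees past its mark (value of joint any of bolt_opposite, bolt_left, bolt_right above 0.35 rad).
It fails at once if the robot itself touches the burr head or its bolts (contact force between any of the fingers, the arm and burr_head above 2 N).
It also fails if it takes over 67 s, if anything falls off the work surface, if the arm or the gripper's body presses on something with over 40 N, if the wrist force passes 120 N, or if a joint passes its speed limit or range.

ROBOT

A 6-joint arm with a two-finger parallel gripper is mounted at the origin on the work surface. World frame = base frame: x ahead of the robot, y to its left, z up, the work surface at z = 0. Lengths are in mm, angles in rad, forces in N, time in s.
With the tool pointing down it reaches from about 350 to 875 mm from the base axis. Payload 4.2 kg.
Tool frame: the origin (TCP) lies at the very end of the fingers, on their centre line; the grasp point (between the pads) lies 19 mm behind it; z points along the fingers, y is the line along which they close (so a half turn about z gives the same grasp; the last joint's range is limited). The gripper opens to 85 mm and grips with 20 to 120 N. Pads are 22 mm wide; open, the fingers measure 114 mm over their backs; the gripper's body (76 mm by 85 mm) begins 54 mm behind the grasp point. The pads swing forward as they close: fully open they stand 13 mm farther back than shut.
Start: joints at [-1.065, 0.385, 0.008, 0, -1.194, -0.259], TCP at [152.706, -606.036, 231.312] pointing down, gripper open.
Joint ranges: [-3.14, 3.14], [-1.21, 2.06], [-1.07, 1.41], [-3.16, 2.05], [-2.99, -0.16], [-3.1, 3.1]. Speed limits (rad/s): [2.79, 2.79, 3.14, 3.14, 3.14, 3.14].

INTERFACE

Orientations are given as a unit quaternion [x, y, z, w].
In Python, from bench import read_state, get_image, camera_model, job_done gives the robot as it stands.
- The arm moves only by the shell command python3 -m handwheel 'ROWS'. ROWS is JSON, a list of rows, each a list of 7 numbers: the shift along the tool's x, y, z in m, then the turn, a rotation vector about the tool's x, y, z in rad, then the gripper's target within -1 to 1 (fully open at 1, half-way at 0, shut at -1). In form: [[dx, dy, dz, wx, wy, wz, jaw], ...]. A call has 1 to 10 rows; each row is the pose to reach, as a shift and turn from the pose commanded when the call began, along the tool's axes at that moment; what a row does not reach only later rows make up. A row lasts 1/8 s, in which the tool goes at most 62.5 mm and 10.7 degrees, less where a joint would pass 70% of its speed; a pose out of reach is approached as far as the arm can. A call with a gripper value outside its range is refused whole. The fingers move at their own pace and stop on an object; the grip force is fixed at half the most. Time passes only in rows, so rows that repeat a pose let the fingers close. It gives the time, the measured TCP pose, the force, the opening and the grip force at its end, in the units of the state.
- read_state(): the state, without advancing time (a new reading comes with each control period).
- get_image(name): name is "scene" or "top" or "wrist"; returns (picture, depth): 420x560x3 uint8, blue, green, red; 420x560 float32, mm along the optical axis (not along the pixel's ray), 0 where there is no reading.
- camera_model(name): a dict with "K" (3x3 intrinsics, pixels), "rvec" (rotation vector, rad) and "tvec" (3), from world to camera coordinates, as OpenCV has them; the wrist camera has in their place "hand_eye" (4x4, takes a point from camera to tool coordinates, whose origin is the TCP and whose axes are the flange's). Camera axes: x right, y down, z forward; pixel columns grow to the right and rows downward; lengths in mm; the calibration is good to about 2 mm. A picture is of the moment at which its call begins: read the wrist's pose just before it. camera_model takes no time and is no camera call.
- job_done(): hands the job in; it is judged then, once.
The state is a dict: "clock": time; "joints": joint angles; "joint_vel": joint speeds; "joint_efforts": joint torques, N m; "position": TCP position; "ee_rot": TCP orientation; "contact_force": force on the tool from outside, world axes, zero at the start; "wrist_torque": the same for the moment, N m; "gripper_width": finger opening in mm; "grasp_force": force on a finger pad.
Only numpy, scipy, OpenCV 4.12 (cv2) and the standard library are available. Lean on these libraries where they do the work, as an engineer would, in place of code of your own. Each camera call takes 0.05 s, during which the arm holds its last target. There are 200 camera calls.

## Working session

There is one attempt and no reset: what is moved stays moved. The work goes in short steps, Python scripts to look and compute and a shell command to move; the robot and the scene stay as the last step left them, time stands still between calls to the robot, and variables do not carry over. Pictures are saved under pics/ and viewed, at most 10 in all, crops included, and the job is handed in when it is done.

```bash
ls; mkdir -p pics; python3 - <<'E'
from bench import *
import cv2,numpy as np
s=read_state();print(s)
for n in("top","scene"):
    im,d=get_image(n);cv2.imwrite(f"pics/{n}0.png",im);np.savez(f"{n}0.npz",im=im,d=d)
    print(n,camera_model(n))
print(camera_model("wrist"))
E
```

```text
pics
{'clock': 0.0, 'joints': array([-1.06542280e+00,  3.85579063e-01,  6.60896941e-03, -4.78105851e-04,
       -1.19401711e+00, -2.58615937e-01]), 'joint_vel': array([0.00043094, 0.00091494, 0.00034515, 0.00056482, 0.00123944,
       0.00105482]), 'joint_efforts': array([ 8.24392864e-04, -3.92287266e+01,  1.88404316e+01,  4.18590099e+00,
       -4.44323858e-03, -2.53357399e-06]), 'position': array([ 152.53837781, -605.48849441,  230.20451452]), 'ee_rot': array([-1.22978410e-01,  9.92408717e-01,  1.09930845e-03, -2.02175898e-04]), 'contact_force': array([-0.98256624,  0.84333968,  0.93537717]), 'wrist_torque': array([ 0.05004928,  0.00635173, -0.04171242]), 'grasp_force': 0.0, 'gripper_width': 85.36861276274274}
top {'K': array([[449.93670638,   0.        , 280.70931383],
       [  0.        , 449.93670638, 201.62171683],
       [  0.        ,   0.        ,   1.        ]]), 'rvec': array([ 2.1007093 , -2.16032384,  0.17429739]), 'tvec': array([ 82.79492351, 529.35522396, 716.3181636 ])}
scene {'K': array([[394.02539359,   0.        , 276.70963225],
       [  0.        , 394.02539359, 210.1810541 ],
       [  0.        ,   0.        ,   1.        ]]), 'rvec': array([ 1.70482643,  1.98355191, -0.67495463]), 'tvec': array([   9.94719736, -343.44442699, 1076.51949061])}
{'K': array([[312.2081062 ,   0.        , 276.88078337],
       [  0.        , 312.2081062 , 207.56359511],
       [  0.        ,   0.        ,   1.        ]]), 'hand_eye': array([[-5.92616315e-04, -9.61229437e-01, -2.75749195e-01,
         6.86369085e+01],
       [ 9.99999821e-01, -5.93974640e-04, -7.85869953e-05,
        -1.09721326e+00],
       [-8.82478957e-05, -2.75749192e-01,  9.61229616e-01,
        -1.42761446e+02],
       [ 0.00000000e+00,  0.00000000e+00,  0.00000000e+00,
         1.00000000e+00]])}
```

View pics/top0.png

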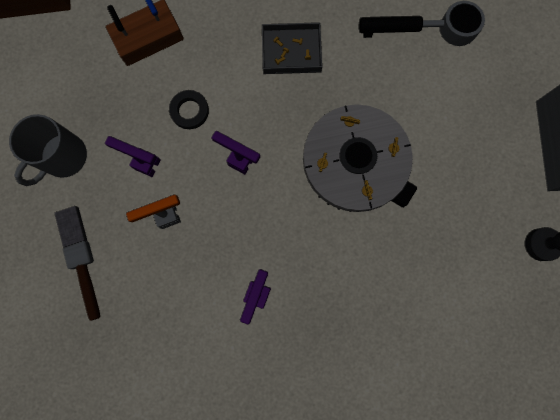

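View pics/scene0.png

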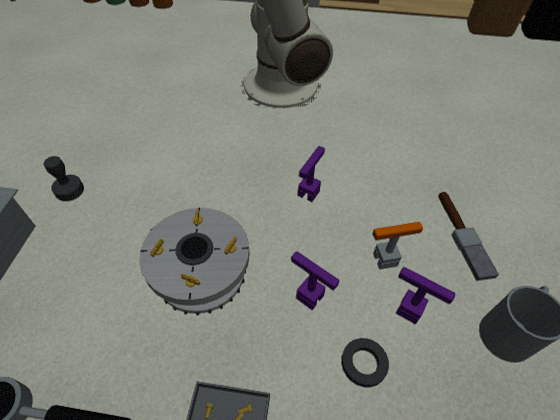

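The top view shows the orange T at (153,208). The look-alikes are the purple Ts at (133,150), (236,147) and (256,297). On the burr head the spout is at (404,194), so the finished +x bolt is at (367,191), the opposite bolt at (350,121), left at (394,148) and right at (322,162).

```bash
cat > h.py <<'E'
import numpy as np,cv2
from bench import *
from scipy.spatial.transform import Rotation as R
def cam(n,s=None):
    m=camera_model(n);K=m["K"]
    if n=="wrist":
        H=m["hand_eye"];A=R.from_quat(s["ee_rot"]).as_matrix()
        return K,A@H[:3,:3],A@H[:3,3]+s["position"]     # cam->world rot, centre
    Rw=cv2.Rodrigues(m["rvec"])[0];return K,Rw.T,-Rw.T@m["tvec"]
def ray(c,uv,z):
    K,A,C=c;uv=np.atleast_2d(uv).astype(float)
    d=np.c_[(uv-K[:2,2])/[K[0,0],K[1,1]],np.ones(len(uv))]@A.T
    return C+d*((z-C[2])/d[:,2])[:,None]
def proj(c,P):
    K,A,C=c;q=(np.atleast_2d(P)-C)@A;return q[:,:2]/q[:,2:]*[K[0,0],K[1,1]]+K[:2,2]
def dpts(c,d,mask):
    v,u=np.nonzero(mask&(d>0));K,A,C=c;z=d[v,u]
    return C+(np.c_[(u-K[0,2])/K[0,0]*z,(v-K[1,2])/K[1,1]*z,z])@A.T
def blobs(im,lo,hi,amin):
    m=cv2.inRange(cv2.cvtColor(im,cv2.COLOR_BGR2HSV),lo,hi)
    n,l,st,ce=cv2.connectedComponentsWithStats(m)
    return [(l==i,st[i,4],ce[i]) for i in range(1,n) if st[i,4]>=amin]
def axis(P):
    P=P[:,:2];c=P.mean(0);w,v=np.linalg.eigh(np.cov((P-c).T));return np.degrees(np.arctan2(v[1,1],v[0,1]))%180
def pix(m): return np.argwhere(m)[:,::-1]
E
python3 - <<'E'
from h import *
for n in("top","scene"):
    f=np.load(n+"0.npz");im,d=f["im"],f["d"];c=cam(n);print(n,"C",c[2].round())
    for nm,lo,hi,a,z in(("orange",(4,150,60),(12,255,255),80,102),("brass",(13,120,60),(28,255,255),25,95),("purple",(125,80,30),(165,255,255),80,102)):
        for m,ar,ce in blobs(im,lo,hi,a):
            P=ray(c,pix(m),z);D=dpts(c,d,m)
            print(nm,ar,ce.round(1),"ray",P.mean(0).round(1)[:2],"ax",axis(P).round(1),"depth pt",np.median(D,0).round(1),"zmax",np.percentile(D[:,2],95).round(1))
im=np.load("top0.npz")["im"]
a=cv2.resize(im[90:225,290:430],None,fx=3.5,fy=3.5,interpolation=3);b=cv2.resize(im[180:240,110:200],None,fx=3.3,fy=3.3,interpolation=3)
o=np.zeros((a.shape[0],800,3),np.uint8);o[:,:a.shape[1]]=a;o[:b.shape[0],495:495+b.shape[1]]=b[:,:305];cv2.imwrite("pics/crop1.png",cv2.convertScaleAbs(o,alpha=1.5))
E
```

```text
top C [403.  66. 796.]
orange 483 [151.6 207.4] ray [518.4 269.8] ax 109.7 depth pt [518.7 269.7 101.2] zmax 103.0
brass 35 [281.   57.2] ray [767.7  60.7] ax 144.0 depth pt [810.6  58.2   8.3] zmax 11.8
brass 45 [349.6 118. ] ray [657.8 -48.1] ax 76.2 depth pt [658.2 -48.3  95.2] zmax 97.4
brass 26 [348.8 123.4] ray [648.7 -46.5] ax 78.4 depth pt [652.8 -48.5  83.3] zmax 85.4
brass 55 [395.5 146.5] ray [ 607.7 -119.5] ax 169.8 depth pt [ 608.3 -120.    94.5] zmax 97.8
brass 25 [390.5 146.8] ray [ 607.5 -111.4] ax 167.6 depth pt [ 611.4 -114.2   82.9] zmax 85.4
brass 92 [322.3 162.1] ray [585.3  -0.6] ax 163.1 depth pt [ 5.869e+02 -4.000e-01  8.550e+01] zmax 96.9
brass 55 [368.9 189.7] ray [538.2 -72.4] ax 11.7 depth pt [539.5 -72.3  94.9] zmax 97.5
brass 28 [363.8 190.9] ray [536.4 -64.3] ax 9.8 depth pt [538.6 -66.6  83.2] zmax 84.8
purple 472 [235.4 145.9] ray [614.2 137.8] ax 59.3 depth pt [614.6 137.6 100.9] zmax 103.0
purple 631 [131.9 153.4] ray [606.8 303.3] ax 55.3 depth pt [610.  309.9 100.4] zmax 102.7
purple 194 [237.  161.3] ray [588.8 135.4] ax 61.5 depth pt [606.8 142.
[... 355 characters left out ...]
] ax 170.7 depth pt [5.892e+02 1.000e-01 9.010e+01] zmax 96.0
brass 121 [157.3 247.9] ray [ 614.4 -114.9] ax 176.3 depth pt [ 610.9 -117.6   90.3] zmax 96.5
brass 115 [190.  279.8] ray [662.1 -47. ] ax 67.8 depth pt [660.  -49.   90.8] zmax 96.5
brass 68 [208.3 409.4] ray [832.7  25.7] ax 179.4 depth pt [816.4  10.8   8.4] zmax 11.8
brass 97 [243.5 411.4] ray [828.4  69.4] ax 138.6 depth pt [810.8  60.1   7.9] zmax 11.9
purple 724 [310.2 175.8] ray [423.  113.7] ax 176.8 depth pt [386.3 114.   52.5] zmax 101.8
purple 1185 [312.6 280.7] ray [638.4 137.5] ax 17.3 depth pt [621.8 138.3  87.9] zmax 102.1
purple 1362 [420.  294.9] ray [637.5 296.5] ax 141.7 depth pt [621.3 305.6  90.9] zmax 102.1
```

View pics/crop1.png

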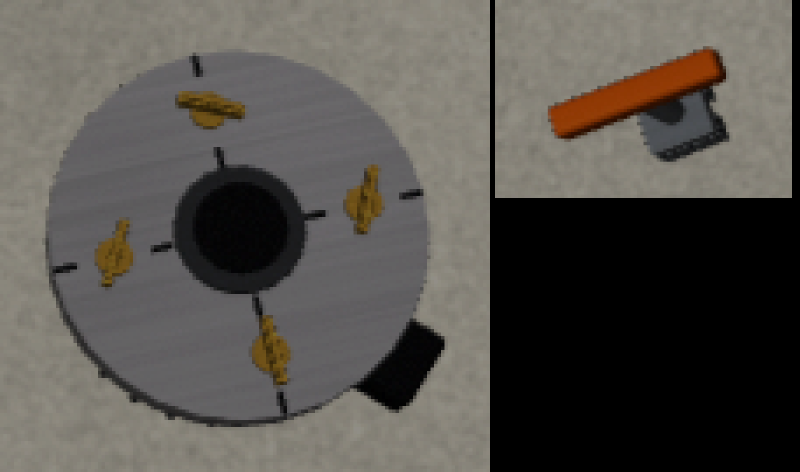

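Crop: the orange T is a bar on a short shaft and slotted head, its centre at about (152,207), which is world (518.5, 269.8) with top z≈102, so this is the right tool. The finished bolt is the bottom one, lined up with its black marks, and the other three are all about 65° loose. I'll go over the burr head first for a close wrist picture.

```bash
cat >> h.py <<'E'
def go(x,y,z,yaw,s=None):
    "delta to TCP x,y,z with tool-y at world yaw (deg), in the axes of a move"
    s=s or read_state();A=R.from_quat(s["ee_rot"]).as_matrix()
    d=(np.array([x,y,z])-s["position"])@A/1000
    a,b=np.radians(yaw),np.array([0,0,-1.]);yy=np.array([np.cos(a),np.sin(a),0])
    T=np.c_[np.cross(yy,b),yy,b];w=R.from_matrix(A.T@T).as_rotvec()
    print("move",d.round(4),w.round(3),"now",s["position"].round(1),"yaw",np.degrees(np.arctan2(A[1,1],A[0,1])).round(1)%360,"t",round(s["clock"],1))
E
python3 -c "
from h import *
go(598,-60,235,166)"
```

```text
move [-0.5651  0.4203 -0.0039] [ 2.00e-03  1.00e-03 -1.08e+00] now [ 152.6 -605.5  230.3] yaw 104.1 t 0.1
```

```bash
python3 -m handwheel '[[-0.565,0.42,-0.004,0,0,-1.08,1],[-0.565,0.42,-0.004,0,0,-1.08,1],[-0.565,0.42,-0.004,0,0,-1.08,1],[-0.565,0.42,-0.004,0,0,-1.08,1],[-0.565,0.42,-0.004,0,0,-1.08,1],[-0.565,0.42,-0.004,0,0,-1.08,1],[-0.565,0.42,-0.004,0,0,-1.08,1],[-0.565,0.42,-0.004,0,0,-1.08,1],[-0.565,0.42,-0.004,0,0,-1.08,1],[-0.565,0.42,-0.004,0,0,-1.08,1]]'
python3 -c "
from h import *
go(598,-60,235,166)"
```

```text
clock: 1.35
position: [548.8, -120.0, 234.7]
ee_rot: [-0.616, 0.788, 0.0, -0.0]
contact_force: [1.2, -1.3, 0.5]
gripper_width: 85.7
grasp_force: 0.0
move [-0.0701 -0.0333 -0.0004] [ 0.    -0.     0.001] now [ 548.8 -120.   234.7] yaw 166.0 t 1.4
```

```bash
python3 -m handwheel '[[-0.07,-0.033,0,0,0,0,1],[-0.07,-0.033,0,0,0,0,1],[-0.07,-0.033,0,0,0,0,1],[-0.07,-0.033,0,0,0,0,1]]'
cat > look.py <<'E'
from h import *
import sys
s=read_state();im,d=get_image("wrist");c=cam("wrist",s);n=sys.argv[1]
cv2.imwrite(f"pics/{n}.png",im);np.savez(n+".npz",im=im,d=d,p=s["position"],q=s["ee_rot"])
for m,ar,ce in blobs(im,(13,110,50),(28,255,255),60):
    D=dpts(c,d,m);top=D[D[:,2]>91];P=ray(c,pix(m),93)
    print("brass",ar,ce.round(1),"ray93",P.mean(0)[:2].round(1),"top",len(top),top.mean(0).round(1) if len(top) else"",axis(top).round(1) if len(top)>5 else"")
# hub: dark round thing
h=(cv2.cvtColor(im,cv2.COLOR_BGR2GRAY)<62).astype(np.uint8)
for k in cv2.findContours(h,0,1)[0]:
    if 1500<cv2.contourArea(k)<20000:
        e=cv2.fitEllipse(k);print("dark",np.round(e,1).tolist() if 0 else e, ray(c,e[0],86).round(1))
E
python3 look.py w1
```

```text
clock: 1.85
position: [596.0, -63.1, 234.8]
ee_rot: [-0.615, 0.788, 0.0, -0.0]
contact_force: [0.2, 0.6, 0.2]
gripper_width: 85.5
grasp_force: 0.0
brass 309 [247.2 139. ] ray93 [ 610.5 -120.6] top 171 [ 610.4 -120.4   95.6] 166.3
brass 309 [332.8 170.7] ray93 [542.  -74.2] top 177 [541.6 -73.4  95.1] 10.8
brass 260 [219.8 221.7] ray93 [656.9 -52.1] top 142 [658.  -52.1  95. ] 76.0
brass 283 [299.9 249.1] ray93 [588.6  -5.7] top 157 [588.9  -3.8  94.8] 162.1
brass 65 [126.7 272.4] ray93 [763.7 -23.4] top 0  
brass 66 [110.3 288.5] ray93 [786.7 -10.4] top 0  
dark ((274.2230529785156, 196.83335876464844), (61.26443862915039, 62.020530700683594), 81.92359924316406) [[600.6 -61.6  86. ]]
dark ((32.03883743286133, 172.37969970703125), (34.10477828979492, 128.16769409179688), 152.6893768310547) [[ 815.8 -140.1   86. ]]
```

View pics/w1.png

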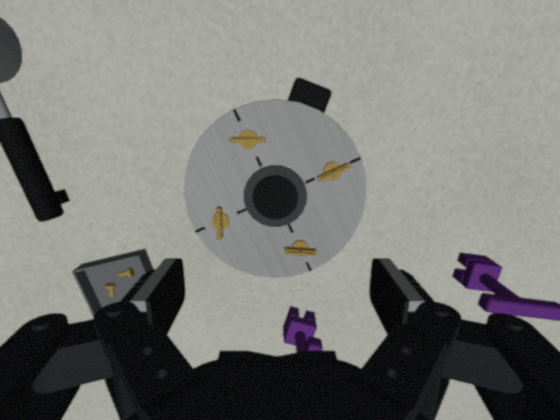

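Wrist view: the four bolts are at pixels (247,139) left, (333,171) finished, (220,222) opposite and (300,249) right, with the hub at (274,197). The centre comes out at ≈(600,-62), the bolt spacing at ≈119 mm, and the marks at ≈10.4°. Now to the wrench.

```bash
python3 -c "
from h import *
go(519,270,215,199.9)"
```

```text
move [-0.3046  0.1557  0.02  ] [ 0.    -0.    -0.593] now [596.  -63.3 235. ] yaw 165.9 t 1.9
```

```bash
python3 -m handwheel '[[-0.305,0.156,0.02,0,0,-0.593,1],[-0.305,0.156,0.02,0,0,-0.593,1],[-0.305,0.156,0.02,0,0,-0.593,1],[-0.305,0.156,0.02,0,0,-0.593,1],[-0.305,0.156,0.02,0,0,-0.593,1],[-0.305,0.156,0.02,0,0,-0.593,1],[-0.305,0.156,0.02,0,0,-0.593,1],[-0.305,0.156,0.02,0,0,-0.593,1]]'
python3 - <<'E'
from h import *
s=read_state();im,d=get_image("wrist");c=cam("wrist",s)
for m,ar,ce in blobs(im,(4,150,60),(16,255,255),200):
    D=dpts(c,d,m);t=D[D[:,2]>98]
    r=cv2.minAreaRect(t[:,:2].astype(np.float32))
    print(ar,ce.round(1),ray(c,ce,102).round(1),t.mean(0).round(1),axis(t).round(1),r)
go(518.5,270,75,199.9)
E
```

```text
clock: 2.9
position: [519.4, 270.2, 215.2]
ee_rot: [0.819, -0.574, 0.0, 0.0]
contact_force: [-0.8, 0.5, 0.6]
gripper_width: 85.8
grasp_force: 0.0
1531 [277.  199.2] [[522.2 265.8 102. ]] [522.1 266.3 102. ] 109.7 ((521.2982788085938, 268.9914855957031), (14.941512107849121, 82.04802703857422), 19.375444412231445)
move [-0.0003  0.001   0.1402] [-0.  0. -0.] now [519.5 270.1 215.2] yaw 199.9 t 3.0
```

```bash
python3 -c "
from h import *
go(520,269.4,75,199.8)"
python3 -m handwheel '[[0,0,0.04,0,0,0,1],[0,0,0.08,0,0,0,1],[0,0,0.12,0,0,0,1],[0,0,0.14,0,0,0,1],[0,0,0.14,0,0,0,1],[0,0,0.14,0,0,0,1]]'
python3 -c "
from h import *
go(520,269.4,75,199.8)"
```

```text
move [ 0.0008 -0.0002  0.1402] [-0.     0.     0.001] now [519.5 270.1 215.2] yaw 199.9 t 3.0
clock: 3.7
position: [520.3, 271.4, 76.2]
ee_rot: [0.819, -0.574, 0.0, -0.001]
contact_force: [0.3, 0.1, 0.7]
gripper_width: 85.5
grasp_force: 0.0
move [0.0017 0.001  0.0012] [-0.002  0.     0.002] now [520.3 271.4  76.2] yaw 199.9 t 3.7
```

Clear descent; close.

```bash
python3 -m handwheel '[[0.002,0.001,0.001,0,0,0,0.2],[0.002,0.001,0.001,0,0,0,-0.3],[0.002,0.001,0.001,0,0,0,-1],[0.002,0.001,0.001,0,0,0,-1],[0.002,0.001,0.001,0,0,0,-1],[0.002,0.001,0.001,0,0,0,-1],[0.002,0.001,0.001,0,0,0,-1],[0.002,0.001,0.001,0,0,0,-1],[0.002,0.001,0.001,0,0,0,-1]]'
python3 -m handwheel '[[0,0,-0.04,0,0,0,-1],[0,0,-0.08,0,0,0,-1],[0,0,-0.12,0,0,0,-1],[0,0,-0.14,0,0,0,-1],[0,0,-0.14,0,0,0,-1]]'
python3 - <<'E'
from h import *
s=read_state();im,d=get_image("top");cv2.imwrite("pics/t2.png",im);np.savez("t2.npz",im=im,d=d);c=cam("top")
for n in("top","wrist"):
  if n=="wrist":
    s=read_state();im,d=get_image(n);cv2.imwrite("pics/w2.png",im);c=cam(n,s)
  for m,ar,ce in blobs(im,(4,150,60),(16,255,255),200):
    D=dpts(c,d,m);print(n,ar,ce.round(1),np.median(D,0).round(1),np.percentile(D[:,2],[5,95]).round(1),axis(D[D[:,2]>np.percentile(D[:,2],60)]).round(1),cv2.minAreaRect(D[:,:2].astype(np.float32)))
go(520,269.4,225,199.8)
E
```

```text
clock: 4.82
position: [519.4, 269.8, 74.2]
ee_rot: [0.819, -0.574, 0.0, -0.001]
contact_force: [0.3, 0.1, 4.6]
gripper_width: 15.1
grasp_force: 59.8
clock: 5.45
position: [518.5, 269.4, 213.9]
ee_rot: [0.819, -0.574, -0.0, -0.0]
contact_force: [0.1, 0.0, -3.1]
gripper_width: 15.0
grasp_force: 59.3
top 296 [138.1 184. ] [525.7 246.6 240.7] [238.8 242.3] 110.4 ((525.7330322265625, 247.44154357910156), (14.636251449584961, 34.41656494140625), 19.680002212524414)
wrist 6046 [277.1 271.3] [522.8 258.5 240. ] [238.2 241.1] 110.2 ((520.9832153320312, 263.5306701660156), (15.812808990478516, 73.1760025024414), 19.92146873474121)
move [ 0.0002 -0.0025 -0.0135] [ 0.005 -0.     0.003] now [517.6 268.7 211.6] yaw 200.0 t 5.5
```

View pics/w2.png

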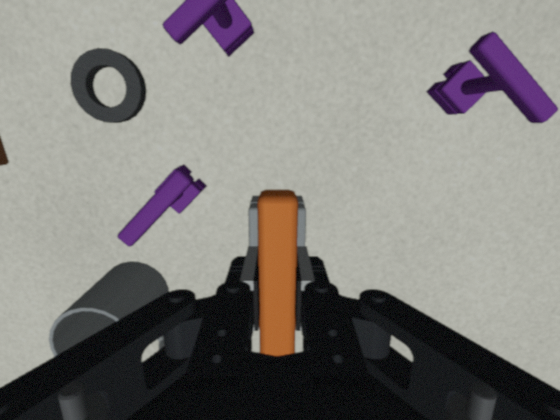

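The wrist picture shows the bar centred in the fingers; its far end at (277,190) is 42 mm from the tool axis, so the grip offset is ≈0. The underside is at TCP z − 74. Against the gripped wrench the top camera was off by about 1 mm, so I take the head centre as (599, -59.8) and the opposite bolt as (658, -48.7), wing at 76°.

```bash
python3 -c "
from h import *
go(658,-48.7,190,166)"
```

```text
move [ 0.3463 -0.0237  0.0216] [ 0.004 -0.002  0.593] now [517.6 268.7 211.6] yaw 200.0 t 5.5
```

```bash
python3 -m handwheel '[[0.346,-0.024,0,0.004,-0.002,0.593,-1],[0.346,-0.024,0,0.004,-0.002,0.593,-1],[0.346,-0.024,0,0.004,-0.002,0.593,-1],[0.346,-0.024,0,0.004,-0.002,0.593,-1],[0.346,-0.024,0,0.004,-0.002,0.593,-1],[0.346,-0.024,0,0.004,-0.002,0.593,-1],[0.346,-0.024,0,0.004,-0.002,0.593,-1],[0.346,-0.024,0.015,0.004,-0.002,0.593,-1],[0.346,-0.024,0.021,0.004,-0.002,0.593,-1],[0.346,-0.024,0.021,0.004,-0.002,0.593,-1]]'
python3 -c "
from h import *
go(658,-48.7,180,166)
s=read_state();im,d=get_image('wrist');a=im
b,_=get_image('scene');b=cv2.resize(b[150:320,110:320],None,fx=2.47,fy=2.47,interpolation=3)[:420]
cv2.imwrite('pics/w3.png',cv2.resize(cv2.convertScaleAbs(np.hstack([a[:,120:440],b[:,:480]]),alpha=1.4),(800,420)))
go(658,-48.7,180,166)
"
```

```text
clock: 6.8
position: [659.0, -46.4, 191.5]
ee_rot: [-0.616, 0.787, 0.0, 0.001]
contact_force: [-0.3, -0.1, -2.6]
gripper_width: 14.9
grasp_force: 59.2
move [0.0025 0.0004 0.0115] [-0.001  0.002  0.002] now [659.  -46.4 191.5] yaw 166.1 t 6.8
move [0.0024 0.0014 0.0131] [-0.004  0.003  0.002] now [659.9 -46.7 193.1] yaw 166.1 t 6.9
```

View pics/w3.png

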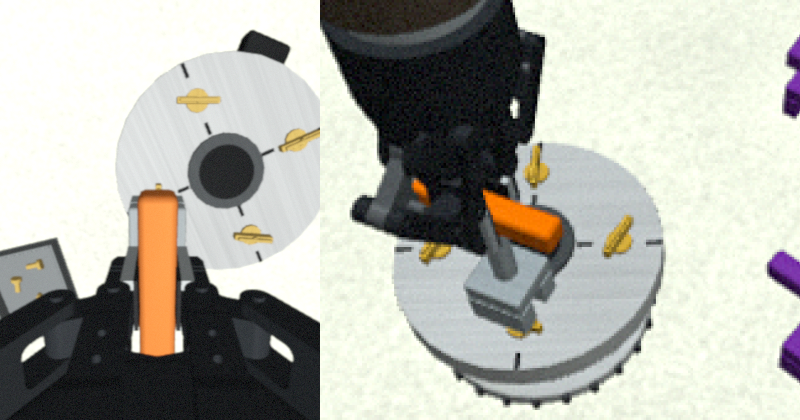

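The wrist half shows the wing tip at (158,187), right under the bar's centre line (158). The scene half shows the head just above the opposite bolt. Lowering slowly.

```bash
python3 -m handwheel '[[0.0025,0.0005,0.01,0,0,0,-1],[0.0025,0.0005,0.016,0,0,0,-1],[0.0025,0.0005,0.018,0,0,0,-1],[0.0025,0.0005,0.018,0,0,0,-1]]'
python3 -m handwheel '[[0,0,0.003,0,0,0,-1],[0,0,0.006,0,0,0,-1],[0,0,0.006,0,0,0,-1]]'
python3 -c "
from h import *
go(658,-48.7,160,166)"
```

```text
clock: 7.4
position: [658.9, -49.8, 174.6]
ee_rot: [-0.616, 0.788, -0.0, 0.002]
contact_force: [1.5, 0.8, -3.4]
gripper_width: 15.0
grasp_force: 59.2
clock: 7.78
position: [658.6, -49.7, 168.5]
ee_rot: [-0.616, 0.788, -0.0, 0.002]
contact_force: [-0.1, 0.2, -3.4]
gripper_width: 15.5
grasp_force: 59.2
move [-0.0008  0.0009  0.0085] [-0.002  0.003  0.   ] now [658.6 -49.7 168.5] yaw 166.0 t 7.8
```

```bash
python3 -m handwheel '[[0,0,0.003,0,0,0,-1],[0,0,0.006,0,0,0,-1],[0,0,0.0075,0,0,0,-1],[0,0,0.0075,0,0,0,-1]]'
python3 -c "
from h import *
go(658,-48.7,160,166)"
```

```text
clock: 8.28
position: [658.8, -49.7, 161.1]
ee_rot: [-0.616, 0.788, -0.0, 0.002]
contact_force: [-0.2, 0.1, -3.0]
gripper_width: 14.9
grasp_force: 59.3
move [-0.0008  0.001   0.0011] [-0.003  0.003  0.   ] now [658.8 -49.7 161.1] yaw 166.0 t 8.3
```

Inside the slot with no contact. Turn clockwise, part way first.

```bash
python3 -m handwheel '[[0,0,0.0008,0,0,0.1,-1],[0,0,0.0008,0,0,0.2,-1],[0,0,0.0008,0,0,0.3,-1],[0,0,0.0008,0,0,0.4,-1],[0,0,0.0008,0,0,0.5,-1],[0,0,0.0008,0,0,0.6,-1],[0,0,0.0008,0,0,0.6,-1]]'
python3 -c "
from h import *
go(658,-48.7,160,91.7);print(read_state()['wrist_torque'])"
```

```text
clock: 9.15
position: [658.0, -49.6, 160.4]
ee_rot: [-0.356, 0.934, 0.001, 0.001]
contact_force: [-2.3, 1.8, -1.2]
gripper_width: 15.0
grasp_force: 59.3
move [-0.0006  0.0007  0.0004] [0.002 0.003 0.698] now [658.  -49.6 160.4] yaw 131.7 t 9.2
[0.30747151 0.79484695 0.04557382]
```

```bash
python3 -m handwheel '[[0,0,0,0,0,0.1,-1],[0,0,0,0,0,0.2,-1],[0,0,0,0,0,0.3,-1],[0,0,0,0,0,0.4,-1],[0,0,0,0,0,0.5,-1],[0,0,0,0,0,0.6,-1],[0,0,0,0,0,0.66,-1],[0,0,0,0,0,0.66,-1]]'
python3 - <<'E'
from h import *
go(658,-48.7,160,91.7);print(read_state()['wrist_torque'])
s=read_state();a,_=get_image('wrist')
b,_=get_image('scene');b=cv2.resize(b[150:320,110:320],None,fx=2.47,fy=2.47,interpolation=3)[:420]
cv2.imwrite('pics/w4.png',cv2.convertScaleAbs(np.hstack([a[:,120:440],b[:,:480]]),alpha=1.4))
E
```

```text
clock: 10.15
position: [658.4, -49.6, 160.3]
ee_rot: [-0.034, 0.999, 0.001, 0.001]
contact_force: [-2.3, 1.4, -2.5]
gripper_width: 15.0
grasp_force: 59.3
move [0.0003 0.001  0.0003] [0.002 0.003 0.039] now [658.4 -49.6 160.3] yaw 93.9 t 10.2
[0.24330696 0.66680117 0.0352032 ]
```

View pics/w4.png

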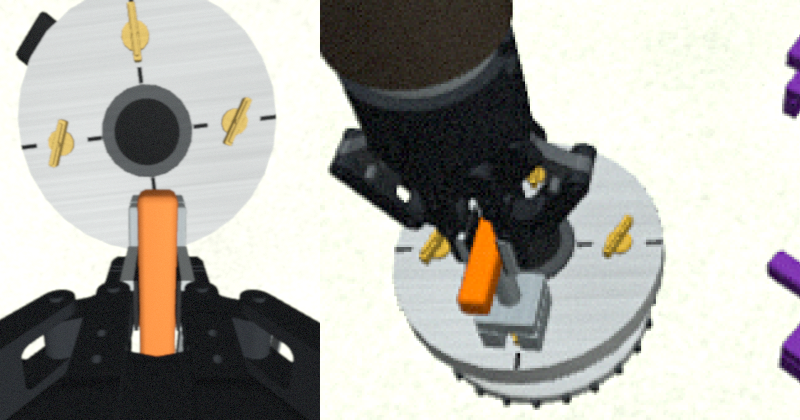

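The wrench head sits over the opposite bolt, with its bar ~7° past the mark line at (155,185), as expected with the lag. Relax the play, lift and check.

```bash
python3 -m handwheel '[[0,0,0,0,0,-0.08,-1],[0,0,0,0,0,-0.13,-1],[0,0,0,0,0,-0.13,-1],[0,0,-0.015,0,0,-0.13,-1],[0,0,-0.035,0,0,-0.13,-1],[0,0,-0.06,0,0,-0.13,-1],[0,0,-0.06,0,0,-0.13,-1]]'
python3 -c "
from h import *
go(600,-62,225,166)"
```

```text
clock: 11.12
position: [660.5, -49.9, 224.4]
ee_rot: [-0.098, 0.995, 0.001, 0.006]
contact_force: [-0.3, 0.6, -3.0]
gripper_width: 14.9
grasp_force: 59.3
move [ 0.0617 -0.     -0.0013] [-0.007  0.011 -1.129] now [660.5 -49.9 224.4] yaw 101.3 t 11.1
```

```bash
python3 -c "
from h import *
go(609.8,-118.9,190,78)"
```

```text
move [ 0.0637 -0.0578  0.0336] [0.003 0.012 0.406] now [660.5 -49.9 224.4] yaw 101.3 t 11.1
```

```bash
python3 -m handwheel '[[0.064,-0.058,0,0.003,0.012,0.406,-1],[0.064,-0.058,0,0.003,0.012,0.406,-1],[0.064,-0.058,0.02,0.003,0.012,0.406,-1],[0.064,-0.058,0.033,0.003,0.012,0.406,-1],[0.064,-0.058,0.033,0.003,0.012,0.406,-1],[0.064,-0.058,0.033,0.003,0.012,0.406,-1]]'
python3 - <<'E'
from h import *
go(609.8,-118.9,190,78)
s=read_state();a,d=get_image('wrist');c=cam('wrist',s)
for m,ar,ce in blobs(a,(17,110,50),(28,255,255),30):
    D=dpts(c,d,m);t=D[D[:,2]>91]
    if len(t)>20:print(ar,ce.round(),t.mean(0).round(1),axis(t).round(1))
b,_=get_image('scene');b=cv2.resize(b[150:320,110:320],None,fx=2.47,fy=2.47,interpolation=3)[:420]
cv2.imwrite('pics/w5.png',cv2.convertScaleAbs(np.hstack([a[:,120:440],b[:,:480]]),alpha=1.4))
E
```

```text
clock: 11.88
position: [608.0, -118.9, 187.5]
ee_rot: [0.104, 0.995, -0.001, -0.004]
contact_force: [0.7, -0.8, -2.9]
gripper_width: 14.8
grasp_force: 59.4
move [-0.0018  0.0004 -0.0025] [-0.003 -0.007  0.001] now [ 608.  -118.9  187.5] yaw 78.1 t 11.9
501 [320. 110.] [541.  -73.2  95.5] 10.8
557 [420. 153.] [588.2  -3.7  95. ] 161.8
361 [370. 247.] [656.3 -51.7  95.6] 12.9
```

View pics/w5.png

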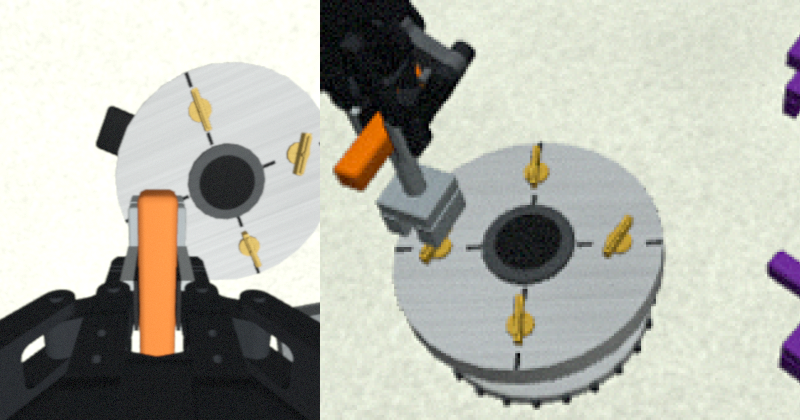

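The opposite bolt reads 12.9° against its mark at 10.7°, so it is done. The left wing is hidden under the bar, so I shift back along the bar to see its tip.

```bash
python3 -m handwheel '[[-0.014,0.0,0,-0.003,-0.007,0,-1],[-0.014,0.0,0,-0.003,-0.007,0,-1],[-0.014,0.0,0,-0.003,-0.007,0,-1],[-0.014,0.0,0,-0.003,-0.007,0,-1]]'
cat > tip.py <<'E'
from h import *
import sys
x,y,z,yaw=map(float,sys.argv[1:5])
s=read_state();a,d=get_image('wrist');c=cam('wrist',s)
A=R.from_quat(s["ee_rot"]).as_matrix()
for m,ar,ce in blobs(a,(17,110,50),(28,255,255),8):
    P=ray(c,pix(m),96);print(ar,ce.round(1),"tool mm",((P-s["position"])@A).mean(0).round(1),"axis",axis(P).round(1))
for m,ar,ce in blobs(a,(3,150,60),(14,255,255),800):
    q=pix(m);r=q[q[:,1]<q[:,1].min()+60];print("bar cols",r[:,0].mean().round(1),"top row",q[:,1].min(),"axis tilt px",np.polyfit(r[:,1],r[:,0],1).round(3))
go(x,y,z,yaw)
E
python3 tip.py 609.8 -118.9 190 78
```

```text
clock: 12.48
position: [620.9, -122.1, 187.0]
ee_rot: [0.104, 0.995, 0.0, -0.0]
contact_force: [-0.1, 0.2, -3.5]
gripper_width: 14.8
grasp_force: 59.4
544 [320.6  89.5] tool mm [87.5 30.4 91.2] axis 10.2
585 [422.2 134.3] tool mm [ 56.7 105.8  91.2] axis 160.6
122 [277.  184.8] tool mm [19.3 -0.4 91.1] axis 124.3
380 [371.2 231.8] tool mm [-18.9  74.7  91.1] axis 15.3
260 [461.8 321.5] tool mm [-102.1  160.5   91. ] axis 8.0
bar cols 277.3 top row 190 axis tilt px [-4.00000e-03  2.78117e+02]
move [ 0.0115  0.0008 -0.0029] [ 0.001 -0.001  0.   ] now [ 620.9 -122.1  187.1] yaw 78.0 t 12.5
```

The wing piece (277.0, 185) sits right under the bar's centre column 277.3. Move forward 12 mm and lower.

```bash
python3 -m handwheel '[[0.012,0,0,0.001,-0.001,0,-1],[0.012,0,0.005,0.001,-0.001,0,-1],[0.012,0,0.012,0.001,-0.001,0,-1],[0.012,0,0.018,0.001,-0.001,0,-1],[0.012,0,0.018,0.001,-0.001,0,-1],[0.012,0,0.018,0.001,-0.001,0,-1]]'
python3 -m handwheel '[[0,0,0.003,0,0,0,-1],[0,0,0.003,0,0,0,-1]]'
python3 -c "
from h import *
go(609.8,-118.9,160.3,78)"
```

```text
clock: 13.28
position: [609.5, -119.6, 169.1]
ee_rot: [0.104, 0.995, -0.0, 0.0]
contact_force: [-1.4, -1.0, -2.9]
gripper_width: 15.0
grasp_force: 59.5
clock: 13.52
position: [609.2, -119.5, 165.9]
ee_rot: [0.104, 0.995, -0.0, -0.0]
contact_force: [0.8, 0.3, -3.5]
gripper_width: 14.9
grasp_force: 59.5
move [-0.0005  0.0008  0.0056] [-0. -0.  0.] now [ 609.2 -119.5  165.9] yaw 78.0 t 13.5
```

```bash
python3 -m handwheel '[[0,0,0.003,0,0,0,-1],[0,0,0.0055,0,0,0,-1],[0,0,0.0055,0,0,0,-1],[0,0,0.0055,0,0,0.1,-1],[0,0,0.0055,0,0,0.2,-1],[0,0,0.0055,0,0,0.3,-1],[0,0,0.0055,0,0,0.4,-1],[0,0,0.0055,0,0,0.5,-1],[0,0,0.0055,0,0,0.6,-1],[0,0,0.0055,0,0,0.6,-1]]'
python3 -c "
from h import *
go(609.8,-118.9,160.3,3)"
```

```text
clock: 14.78
position: [609.5, -119.3, 160.7]
ee_rot: [0.393, 0.92, 0.0, 0.0]
contact_force: [1.1, 0.7, -2.6]
gripper_width: 15.1
grasp_force: 59.4
move [0.0001 0.0005 0.0004] [0.    0.    0.711] now [ 609.5 -119.3  160.7] yaw 43.7 t 14.8
```

```bash
python3 -m handwheel '[[0,0,0,0,0,0.1,-1],[0,0,0,0,0,0.2,-1],[0,0,0,0,0,0.3,-1],[0,0,0,0,0,0.4,-1],[0,0,0,0,0,0.5,-1],[0,0,0,0,0,0.6,-1],[0,0,0,0,0,0.7,-1],[0,0,0,0,0,0.7,-1],[0,0,0,0,0,0.7,-1]]'
python3 -m handwheel '[[0,0,0,0,0,-0.08,-1],[0,0,0,0,0,-0.14,-1],[0,0,0,0,0,-0.14,-1],[0,0,-0.015,0,0,-0.14,-1],[0,0,-0.03,0,0,-0.14,-1],[0,0,-0.03,0,0,-0.14,-1]]'
python3 -c "
from h import *
go(587.9,-0.8,190,73)"
```

```text
clock: 15.9
position: [610.4, -129.3, 160.7]
ee_rot: [0.678, 0.735, 0.006, -0.005]
contact_force: [2.5, -1.3, -2.9]
gripper_width: 15.1
grasp_force: 59.3
clock: 16.65
position: [610.2, -129.7, 192.7]
ee_rot: [0.626, 0.78, 0.007, -0.004]
contact_force: [0.6, 0.1, -3.4]
gripper_width: 14.7
grasp_force: 59.6
move [0.1306 0.0061 0.0048] [ 0.014 -0.01  -1.056] now [ 610.2 -129.7  192.7] yaw 12.5 t 16.6
```

The tool drifted 10 mm along the slot, likely a joint limit. I'll check the joints and the bolt.

```bash
python3 -c "
from h import *
s=read_state();print(s['joints'].round(3))"; python3 -m handwheel '[[-0.05,0,-0.01,0.014,-0.01,-0.3,-1],[-0.05,0,-0.02,0.014,-0.01,-0.3,-1],[-0.05,0,-0.02,0.014,-0.01,-0.3,-1],[-0.05,0,-0.02,0.014,-0.01,-0.3,-1]]'
python3 tip.py 587.9 -0.8 190 253
python3 -c "
from h import *
s=read_state();print(s['joints'].round(3))"
```

```text
[ 0.042  0.411 -0.044 -0.018 -1.112 -2.957]
clock: 17.15
position: [619.8, -178.3, 208.8]
ee_rot: [0.503, 0.864, -0.001, -0.006]
contact_force: [-0.7, 0.8, -3.2]
gripper_width: 14.8
grasp_force: 59.6
537 [255.6  35.1] tool mm [127.4 -14.7 114. ] axis 9.3
137 [556.4  75.3] tool mm [ 99.5 212.7 111.9] axis 136.1
481 [399.2  89.2] tool mm [ 89.7  95.  112.8] axis 15.6
8 [558.4  94.8] tool mm [ 85.6 217.5 111.8] axis 127.5
124 [527.9 123.1] tool mm [ 64.6 198.7 111.7] axis 179.0
383 [302.2 136.5] tool mm [ 54.3  21.3 113.1] axis 106.7
60 [556.2 126.4] tool mm [ 62.1 221.4 111.5] axis 159.9
bar cols 277.1 top row 191 axis tilt px [-3.00000e-03  2.77904e+02]
move [0.1698 0.0601 0.0197] [-0.013  0.006  2.385] now [ 619.8 -178.2  208.8] yaw 29.6 t 17.2
[-0.031  0.439  0.038 -0.003 -1.18  -2.593]
```

The last joint had neared its limit (-2.96), which made the tool slide along the slot. The left wing reads ~105° against 100.7°, well inside tolerance. For the right bolt I'll use the half-turned grasp yaw (252°) to keep that joint mid-range.

```bash
python3 -m handwheel '[[0,0,0,0,0,-1.8,-1],[0,0,0,0,0,-1.8,-1],[0,0,0,0,0,-1.8,-1],[0,0,0,0,0,-1.8,-1],[0,0,0,0,0,-1.8,-1],[0,0,0,0,0,-1.8,-1],[0,0,0,0,0,-1.8,-1],[0,0,0,0,0,-1.8,-1],[0,0,0,0,0,-1.8,-1],[0,0,0,0,0,-1.8,-1]]'
python3 -c "
from h import *
go(587.9,-0.8,200,252);print(read_state()['joints'].round(2))"
```

```text
clock: 18.45
position: [620.0, -178.0, 209.0]
ee_rot: [-0.367, 0.93, 0.003, -0.005]
contact_force: [0.5, 0.4, -3.0]
gripper_width: 15.6
grasp_force: 59.5
move [-0.0975  0.1514  0.0098] [ 0.012  0.006 -2.076] now [ 620. -178.  209.] yaw 133.0 t 18.4
[-0.03  0.44  0.04 -0.   -1.18 -0.79]
```

```bash
python3 -m handwheel '[[-0.091,0.164,0,0.005,0.002,-1,-1],[-0.091,0.164,0,0.005,0.002,-1,-1],[-0.091,0.164,0,0.005,0.002,-1,-1],[-0.091,0.164,0,0.005,0.002,-1,-1],[-0.091,0.164,0,0.005,0.002,-1,-1],[-0.091,0.164,0,0.008,0.004,-1.8,-1],[-0.091,0.164,0,0.008,0.004,-1.8,-1],[-0.091,0.164,0,0.008,0.004,-1.8,-1],[-0.091,0.164,0,0.008,0.004,-1.8,-1],[-0.091,0.164,0,0.008,0.004,-1.8,-1]]'
python3 -c "
from h import *
go(574.6,3.5,188,252);print(read_state()['joints'].round(2))"
```

```text
clock: 19.7
position: [575.1, 3.8, 210.0]
ee_rot: [0.957, -0.291, -0.002, 0.001]
contact_force: [0.4, 0.0, -2.9]
gripper_width: 14.9
grasp_force: 59.9
move [-0.0002  0.0005  0.022 ] [ 0.002  0.003 -0.276] now [575.1   3.8 210. ] yaw 236.2 t 19.7
[ 0.29  0.32 -0.15 -0.   -1.11  0.69]
```

```bash
python3 -m handwheel '[[0,0,0.01,0.002,0.003,-0.14,-1],[0,0,0.022,0.002,0.003,-0.276,-1],[0,0,0.022,0.002,0.003,-0.276,-1],[0,0,0.022,0.002,0.003,-0.276,-1],[0,0,0.022,0.002,0.003,-0.276,-1]]'
python3 tip.py 587.9 -0.8 188 252
```

```text
clock: 20.32
position: [575.9, 3.6, 189.0]
ee_rot: [0.987, -0.159, 0.001, -0.0]
contact_force: [-0.6, -0.8, -3.3]
gripper_width: 14.9
grasp_force: 59.7
533 [310.2  83.9] tool mm [94.7 23.8 93.1] axis 12.9
529 [417.9 116.6] tool mm [ 72.5 102.4  93. ] axis 103.2
157 [278.5 184.2] tool mm [22.7  1.4 93. ] axis 76.0
386 [376.9 220.1] tool mm [-6.4 79.6 92.9] axis 12.9
bar cols 277.1 top row 190 axis tilt px [-3.00000e-03  2.77701e+02]
move [0.0128 0.0004 0.0009] [-0.001 -0.002 -0.005] now [575.9   3.5 188.9] yaw 251.7 t 20.4
```

The left wing now reads 103° from the better view. The right wing's visible piece lies ~1 mm to the +y side of the bar line; correct 0.8 mm, go forward and lower.

```bash
python3 -m handwheel '[[0.0125,0.0008,0,0,-0.002,0,-1],[0.0125,0.0008,0.005,0,-0.002,0,-1],[0.0125,0.0008,0.012,0,-0.002,0,-1],[0.0125,0.0008,0.02,0,-0.002,0,-1],[0.0125,0.0008,0.02,0,-0.002,0,-1],[0.0125,0.0008,0.02,0,-0.002,0,-1]]'
python3 -m handwheel '[[0,0,0.003,0,0,0,-1],[0,0,0.003,0,0,0,-1]]'
python3 -c "
from h import *
go(587.9,-0.8,160.3,252)"
```

```text
clock: 21.12
position: [587.4, -1.2, 168.5]
ee_rot: [0.987, -0.158, -0.0, -0.0]
contact_force: [0.5, -0.4, -3.2]
gripper_width: 14.9
grasp_force: 59.8
clock: 21.38
position: [587.1, -1.2, 165.3]
ee_rot: [0.987, -0.158, -0.001, -0.0]
contact_force: [0.2, 1.4, -2.9]
gripper_width: 15.2
grasp_force: 59.8
move [ 0.0006 -0.0007  0.005 ] [-0.     0.001 -0.004] now [587.1  -1.2 165.3] yaw 251.8 t 21.4
```

```bash
python3 -m handwheel '[[0,0,0.003,0,0,0,-1],[0,0,0.005,0,0,0,-1],[0,0,0.005,0,0,0,-1],[0,0,0.005,0,0,0.1,-1],[0,0,0.005,0,0,0.2,-1],[0,0,0.005,0,0,0.3,-1],[0,0,0.005,0,0,0.4,-1],[0,0,0.005,0,0,0.5,-1],[0,0,0.005,0,0,0.6,-1],[0,0,0.005,0,0,0.6,-1]]'
python3 -c "
from h import *
go(587.9,-0.8,160.3,183)"
```

```text
clock: 22.62
position: [587.3, -1.4, 160.4]
ee_rot: [0.897, -0.443, -0.0, 0.0]
contact_force: [0.1, -0.6, -2.3]
gripper_width: 15.2
grasp_force: 59.8
move [-0.0001 -0.0009  0.0001] [0.001 0.001 0.602] now [587.3  -1.4 160.4] yaw 217.5 t 22.6
```

```bash
python3 -m handwheel '[[0,0,0,0,0,0.1,-1],[0,0,0,0,0,0.2,-1],[0,0,0,0,0,0.3,-1],[0,0,0,0,0,0.4,-1],[0,0,0,0,0,0.5,-1],[0,0,0,0,0,0.6,-1],[0,0,0,0,0,0.6,-1],[0,0,0,0,0,0.6,-1]]'
python3 -m handwheel '[[0,0,0,0,0,-0.08,-1],[0,0,0,0,0,-0.14,-1],[0,0,0,0,0,-0.14,-1],[0,0,-0.015,0,0,-0.14,-1],[0,0,-0.04,0,0,-0.14,-1],[0,0,-0.05,0,0,-0.14,-1],[0,0,-0.05,0,0,-0.14,-1]]'
python3 -c "
from h import *
go(518,200,210,199.9)"
```

```text
clock: 23.62
position: [587.4, -1.3, 160.4]
ee_rot: [0.726, -0.688, -0.0, 0.0]
contact_force: [0.0, -0.1, -2.3]
gripper_width: 15.1
grasp_force: 59.8
clock: 24.5
position: [587.7, -1.1, 211.5]
ee_rot: [0.772, -0.636, 0.0, -0.001]
contact_force: [-0.4, 0.2, -3.3]
gripper_width: 14.8
grasp_force: 59.9
move [-0.2107  0.03    0.0017] [-0.002  0.001 -0.155] now [587.7  -1.1 211.5] yaw 191.0 t 24.5
```

```bash
python3 -m handwheel '[[-0.21,0.03,0,-0.002,0.001,-0.155,-1],[-0.21,0.03,0,-0.002,0.001,-0.155,-1],[-0.21,0.03,0,-0.002,0.001,-0.155,-1],[-0.21,0.03,0,-0.002,0.001,-0.155,-1],[-0.21,0.03,0,-0.002,0.001,-0.155,-1],[-0.21,0.03,0,-0.002,0.001,-0.155,-1],[-0.21,0.03,0,-0.002,0.001,-0.155,-1]]'
python3 - <<'E'
from h import *
im,d=get_image("top");c=cam("top")
for m,ar,ce in blobs(im,(13,110,60),(28,255,255),15):
    D=dpts(c,d,m);t=D[D[:,2]>91]
    if len(t)>10: print(ar,ce.round(1),t.mean(0).round(1),axis(t).round(1))
a=cv2.resize(im[90:225,290:430],None,fx=3,fy=3,interpolation=3);b,_=get_image("wrist")
o=np.zeros((420,800,3),np.uint8);o[:405,:420]=a;o[:,420:]=b[:,90:470];cv2.imwrite("pics/c6.png",cv2.convertScaleAbs(o,alpha=1.5))
go(519,220,78,199.9)
E
```

```text
clock: 25.38
position: [517.8, 198.1, 210.2]
ee_rot: [0.818, -0.575, -0.001, 0.001]
contact_force: [-0.1, -0.1, -3.0]
gripper_width: 15.5
grasp_force: 59.8
89 [349.7 120.2] [656.1 -49.2  94.7] 14.2
62 [394.2 145.3] [ 609.  -118.4   95.2] 105.4
63 [322.3 160.7] [586.8  -0.6  95. ] 102.2
103 [367.1 189.6] [539.8 -70.9  94.8] 12.0
move [-0.0202 -0.0089  0.1323] [ 0.003 -0.    -0.001] now [517.9 198.2 210.4] yaw 199.8 t 25.5
```

View pics/c6.png

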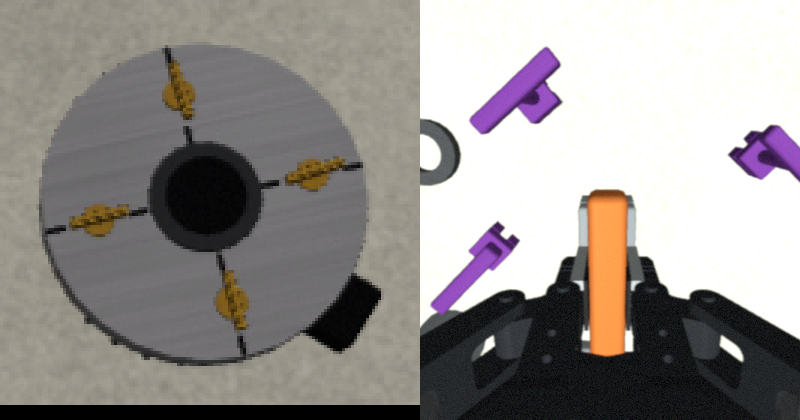

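Left half: all four wings lie on the black lines (opposite (178,92), left (312,175), right (98,220), finished (232,300)), within ~5°. Now set the wrench down on clear counter.

```bash
python3 -m handwheel '[[-0.02,-0.009,0,0.003,0,0,-1],[-0.02,-0.009,0.04,0.003,0,0,-1],[-0.02,-0.009,0.08,0.003,0,0,-1],[-0.02,-0.009,0.11,0.003,0,0,-1],[-0.02,-0.009,0.128,0.003,0,0,-1],[-0.02,-0.009,0.13,0.003,0,0,-1],[-0.02,-0.009,0.13,0.003,0,0,-1]]'
python3 -c "
from h import *
go(519,220,74.2,199.9)"
```

```text
clock: 26.35
position: [519.8, 221.6, 81.2]
ee_rot: [0.819, -0.574, 0.001, -0.001]
contact_force: [-0.8, 0.8, -2.3]
gripper_width: 15.0
grasp_force: 59.8
move [0.0012 0.0013 0.007 ] [-0.002  0.     0.001] now [519.8 221.6  81.2] yaw 199.9 t 26.4
```

```bash
python3 -m handwheel '[[0,0,0.003,-0.002,0,0,-1],[0,0,0.005,-0.002,0,0,-1],[0,0,0.006,-0.002,0,0,-1],[0,0,0.006,-0.002,0,0,-1],[0,0,0.006,-0.002,0,0,-1]]'
python3 -c "
from h import *
go(519,220,74.2,199.9)"
```

```text
clock: 26.98
position: [519.1, 220.9, 74.6]
ee_rot: [0.819, -0.574, -0.0, 0.001]
contact_force: [-0.1, 0.4, -2.7]
gripper_width: 14.8
grasp_force: 59.8
move [0.0008 0.0004 0.0004] [ 0.001 -0.     0.   ] now [519.1 220.9  74.6] yaw 199.9 t 27.0
```

Still hanging by less than a millimetre; ease down until the counter carries it.

```bash
python3 -m handwheel '[[0,0,0.0006,0,0,0,-1],[0,0,0.001,0,0,0,-1],[0,0,0.001,0,0,0,-1]]'
```

```text
clock: 27.35
position: [519.3, 220.9, 74.2]
ee_rot: [0.819, -0.574, -0.0, 0.0]
contact_force: [-1.2, -1.2, 3.7]
gripper_width: 15.2
grasp_force: 60.7
```

```bash
python3 -m handwheel '[[0,0,0,0,0,0,-0.5],[0,0,0,0,0,0,0],[0,0,0,0,0,0,0.5],[0,0,0,0,0,0,1],[0,0,0,0,0,0,1],[0,0,0,0,0,0,1],[0,0,0,0,0,0,1]]'
python3 -m handwheel '[[0,0,-0.02,0,0,0,1],[0,0,-0.06,0,0,0,1],[0,0,-0.1,0,0,0,1],[0,0,-0.15,0,0,0,1],[0,0,-0.15,0,0,0,1],[0,0,-0.15,0,0,0,1]]'
python3 - <<'E'
from h import *
s=read_state();im,d=get_image("wrist");c=cam("wrist",s)
for m,ar,ce in blobs(im,(4,150,60),(16,255,255),200):
    D=dpts(c,d,m);print(ar,ce.round(1),np.median(D,0).round(1),np.percentile(D[:,2],[5,95]).round(1),axis(D).round(1))
b,_=get_image("scene");cv2.imwrite("pics/f.png",b)
E
```

```text
clock: 28.22
position: [519.0, 220.8, 73.5]
ee_rot: [0.819, -0.574, -0.0, 0.001]
contact_force: [-0.2, -0.5, 0.6]
gripper_width: 85.4
grasp_force: 0.0
clock: 28.98
position: [518.7, 220.8, 223.1]
ee_rot: [0.819, -0.574, -0.001, 0.001]
contact_force: [0.4, 0.9, -0.4]
gripper_width: 85.6
grasp_force: 0.0
1433 [275.6 197.3] [522.5 216.7 102. ] [100.8 103.1] 110.2
```

View pics/f.png

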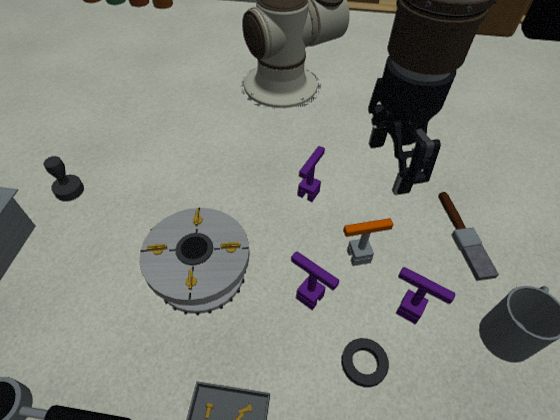

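The orange wrench stands upright and free at (365,240) with its top at 102 mm, the gripper is clear above it, and all four wings lie on the marks around (195,248).

```bash
python3 -c "
from bench import *
print(job_done())"
```

```text
the job is handed in; nothing more can be done
None
```

The three bolts were turned to their marks in cross order (opposite, left, right), each within about 5° by the camera, and the orange wrench stands upright and released on the counter; I handed the job in at about 29 s, and no verdict was returned.

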